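# Set the length stop of the cut-off jig to its long hole and lay the stock against it

## Task

Set the cut-off jig on the bench to its long length: press the spring button of the telescoping stop down until the stop kicks free, then draw the stop out gently by its upright tab until the button pops up through the hole in the index plate, never loading the button with more than about 15 N against the edge of a hole. Then lay the square wood offcut that lies to the right of the jig (the near one, not the one at the back edge of the bench) flat on the jig's bed, its end touching the stop plate and its long side against the low wooden fence strip, ready to saw, and let go of it. Leave the other things on the bench alone.

Things in the scene. Friction and masses are not known exactly. Their poses are not given: they have to be found in the camera images.
- cut_off_jig: Cut-off jig screwed to the bench: plywood board 180 x 360 x 15 mm, grey steel tube along its back. Origin: centre of the board's underside; x across the board (away from the robot; it is turned by up to 0.3 rad), y along it, the way the stop draws out, z up. The bed for the stock is the board's top, z = 15 mm, in front of the fence strip.
- fence (a point): Point on the fence face, at bed height, mid-board (jig frame -13, 0, 15 mm); axes as the jig's. The wooden fence strip, 40 mm wide and 12 mm high, fills x = 0 to 40 mm of this frame and the board's whole length; the stock lies at x < 0, its long side on this face. The tube is behind the strip.
- index_plate_middle (a point): Nominal middle of the aluminium index plate (34 x 50 x 2 mm, flat on the tube's top), at tube top height; axes as the jig's. The plate has the second hole (13 mm) at its middle; it was slid by hand when set, then screwed fast: plate and hole lie up to 8 mm to either side of this point along y, which no reading tells. Below it the tube has a 32 mm slot, where the button first rises by 2 mm.
- tube_mouth (a point): Middle of the top edge of the grey outer tube's mouth, jig frame (45, 30, 51) mm; axes as the jig's. The tube is 36 mm square (40 over its straps), lies along y from here 197 mm back (-y), and its top is flat but for two 1.5 mm straps (18 and 165 mm back) and the index plate. Its first hole (13 mm), 116 mm back, has the button in it at the start.
- stop_arm: Stop arm: inner tube and an 8 mm steel stop plate across the bed. Slides along the jig's y only, 75 mm at most. Origin: on the plate's working face (it looks to -y; plate y = 0 to 8 mm) at bed height, in line with the tube; axes as the jig's. The plate spans x = -105 to 18, z = 14 to 47 mm. Friction 2 N, plus 2 N per 0.1 m/s. In the first hole a kick spring pushes it to +y with 10 N.
- tab_top (a point): Middle of the top edge of the stop plate's upright tab, 36 mm wide (x), 8 mm thick (y), 85 mm above the bed, 49 mm above the tube's top; hold it across its thickness from above. Moves with the arm. Once the button has popped into the second hole (2 mm of play there) the arm stops dead: a rise in pull of about 6 N tells it. Draw at some 15 mm/s; pulling on strains the button.
- snap_button: Spring button on the stop arm, 135 mm behind its working face: round-headed steel pin, 11 mm thick. Origin: middle of its top. It stands 7 mm above the tube's top when up in a hole. Pressed flush (3 to 5 N) with a fingertip, which then meets the tube's top, it frees the arm, which kicks out about 14 mm by itself and stays there; the wall then holds the button 2 mm below the tube's top until the next hole.
- wood_offcut_0: The stock: a plain softwood offcut, 160 x 42 x 39 mm, 0.13 kg, lying on the bench to the right of the jig. Origin: centre of its underside; x along its length, y across its width, z up. It may be laid in the jig either end first.
- try_square: The try square on the bench, a bystander to be left alone. Origin: centre of its underside.
- tape_measure: The tape measure on the bench, a bystander to be left alone. Origin: centre of its underside.
- oil_can: The oil can on the bench, a bystander to be left alone. Origin: centre of its underside.
- carpenter_pencil: The pencil on the bench, a bystander to be left alone. Origin: centre of its underside.
Mind the look-alikes: they are no part of the job. What is shaped like the wood_offcut_0 but green is not meant.

How it is judged:
On the way:
1. the stop arm is drawn out and its button stands up in the index plate's hole (y of snap_button in the frame of cut_off_jig between -0.042 and -0.018 m and z of snap_button in the frame of cut_off_jig above 0.056 m), for 0.3 s.
At the end, for the whole second after the job is handed in: The button stands up (within 2 mm of fully out) in the index plate's hole, and the offcut lies at rest flat on the bed, its end within 4.5 mm of the stop plate, its side within 7 mm of the fence strip (both measured at its middle) and parallel to it within 0.06 rad (all of step 1 and y of wood_offcut_0 in the frame of stop_arm between -0.0845 and -0.0775 m and x of wood_offcut_0 in the frame of stop_arm between -0.086 and -0.0755 m and z of wood_offcut_0 in the frame of cut_off_jig between 0.012 and 0.019 m and angle between the x axis of wood_offcut_0 and the y axis of cut_off_jig, either way round below 0.06 rad and angle between wood_offcut_0's own z axis and vertical below 0.06 rad and linear speed of wood_offcut_0 below 0.01 m/s); the robot touches nothing.
It fails at once if the spring button was pressed sideways against the edge of its hole with more than 16 N (contact force between snap_button and cut_off_jig above 16 N).
It fails at once if the try square was moved by more than 30 mm (distance of try_square from where it was at the start of the episode above 0.03 m).
It fails at once if the tape measure was moved by more than 30 mm (distance of tape_measure from where it was at the start of the episode above 0.03 m).
It fails at once if the oil can was moved by more than 30 mm (distance of oil_can from where it was at the start of the episode above 0.03 m).
It fails at once if the pencil was moved by more than 30 mm (distance of carpenter_pencil from where it was at the start of the episode above 0.03 m).
It also fails if it takes over 59 s, if anything falls off the work surface, if the arm or the gripper's body presses on something with over 40 N, if the wrist force passes 120 N, or if a joint passes its speed limit or range.

## Robot

A 7-joint arm with a two-finger parallel gripper is mounted at the origin on a cart in front of the work surface, level with it; the furniture and walls round the work are solid. World frame = base frame: x ahead of the robot, y to its left, z up, the work surface at z = 0. Lengths are in m, angles in rad, forces in N, time in s.
With the tool pointing down it reaches from about 0.425 to 0.95 m from the base axis. Payload 4.7 kg.
Tool frame: the origin (TCP) lies on the centre line of the jaws, within the pads' length; the fingertips stand robot.nose_length ahead of it and the grasp point (between the pads) lies 8 mm behind it (robot.nose_length is the distance from the TCP to the fingertips, in m); z points along the fingers, x is the direction in which the jaws open and shut, and the axes are right-handed (so a half turn about z gives the same grasp; the last joint's range is limited). The gripper opens to 85 mm and grips with 20 to 120 N. Pads are 22 mm wide; open, the fingers measure 114 mm over their backs; the gripper's body (76 mm by 85 mm) begins 54 mm behind the grasp point. The pads swing forward as they close: fully open they stand 13 mm farther back than shut.
Start: joints at [1.168, 0.469, -0.049, 1.532, 0.024, 1.141, -0.082], TCP at [0.247, -0.628, 0.242] pointing down, gripper open.
Joint ranges: [-2.59, 2.59], [-0.33, 1.99], [-1.39, 1.29], [0.1, 2.45], [-1.04, 4.18], [0.21, 1.99], [-2.66, 2.66]. Speed limits (rad/s): [2.57, 2.57, 3.14, 3.14, 3.14, 3.14, 3.14].

## Interface

Orientations are given as [roll, pitch, yaw] about the fixed x, y, z axes, in that order (R = Rz(yaw) Ry(pitch) Rx(roll)).
In Python, from plant import robot gives the robot as it stands. Calls block until the motion is done:
- robot.goto(position, orientation): joint-space move of the TCP to a pose.
- robot.move_straight(position, vel=0.15, attitude=None, contact_N=None): straight line of the TCP; attitude=None keeps the orientation; vel is the mean speed in m/s. With contact_N (N) it stops when the force on the tool has changed by that much, and returns True; else False.
- robot.move_joints(angles): joint-space move.
- robot.grip(opening, strength=None): opening from 0.0 (shut) to 1.0 (fully open); strength is the grip in N (None keeps the last); returns when the fingers have stopped.
- robot.sleep(seconds).
- robot.inverse_kinematics(position, orientation): joint angles nearest the present ones, or None.
- robot.sense(): the state.
- robot.grab_frame(name): name is "scene" or "top" or "wrist"; returns a dict with "image" (400x640x3 uint8, red, green, blue), "range_z" (400x640 float32, m along the optical axis (not along the pixel's ray), 0 where there is no reading), "fx", "fy", "cx", "cy" (pixels), "dist_coeffs" ([k1, k2, p1, p2, k3] as OpenCV has them; the pictures are not rectified), "R" (3x3) and "t" (3): a world point X has camera coordinates R X + t. Camera axes: x right, y down, z forward; pixel columns grow to the right and rows downward; lengths in m; the calibration is good to about 2 mm. A picture is of the moment at which its call begins.
A pose or a line that the arm cannot do raises robot.IKError and nothing moves.
- robot.close_job(): hands the job in, once; it reports no verdict.
The state is a dict: "t": time; "joint_pos": joint angles; "joint_velocities": joint speeds; "effort": joint torques, N m; "tcp_pos": TCP position; "tcp_rot": TCP orientation; "wrist_force": force on the tool from outside, world axes, zero at the start; "torque": the same for the moment, N m; "opening": opening from 0.0 (shut) to 1.0 (fully open).
Only numpy, scipy, OpenCV 4.12 (cv2) and the standard library are available. Lean on these libraries where they do the work, as an engineer would, in place of code of your own. Each camera call takes 0.05 s, during which the arm holds its last target. There are 200 camera calls.

## Working session

There is one attempt and no reset: what is moved stays moved. The work goes in short steps, each a Python script; the robot and the scene stay as the last script left them, time stands still between calls to the robot, and variables do not carry over. Pictures are saved under pics/ and viewed, and the job is handed in when it is done.

```bash
ls; mkdir -p pics; python3 - <<'E'
from plant import robot
import cv2
s=robot.sense();print(s['t'],s['tcp_pos'],s['tcp_rot'],s['wrist_force'],robot.nose_length)
for n in("scene","top"):
    f=robot.grab_frame(n);cv2.imwrite(f'pics/{n}0.png',f['image'][:,:,::-1])
    print(n,f['fx'],f['fy'],f['cx'],f['cy'],f['dist_coeffs'],f['R'],f['t'])
E
```

```text
pics
0.0 [ 0.24627898 -0.62785234  0.24123501] [ 3.14153867e+00  1.99619153e-03 -1.19703960e+00] [-0.43365412  0.11157642  0.20812741] 0.011
scene 394.20239907972694 394.20239907972694 319.97122352142253 203.22400544041227 [-0.02969898  0.          0.          0.          0.        ] [[-0.49286562 -0.86996499 -0.01563347]
 [-0.58739113  0.3459255  -0.73164691]
 [ 0.64191521 -0.35142065 -0.68150451]] [0.22337455 0.44350134 1.00696428]
top 412.50180123440333 412.50180123440333 321.0526091155046 197.96694704799415 [-0.02017014  0.          0.          0.          0.        ] [[ 0.31071797 -0.95048381  0.00590488]
 [-0.84013625 -0.27753973 -0.46598582]
 [ 0.44455082  0.13982926 -0.88477248]] [-0.29263363  0.53134338  1.3956431 ]
```

View pics/scene0.png

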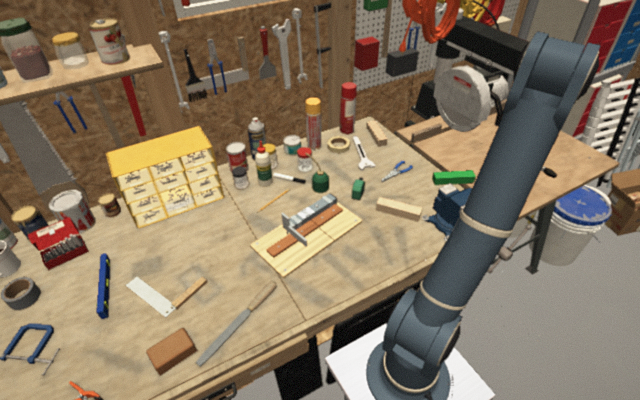

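View pics/top0.png

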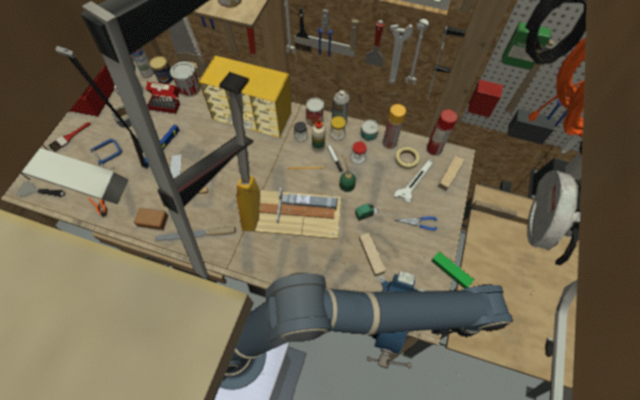

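The scene view shows the jig at about (305,235), its stop end on the left, and the near offcut at (399,209). The green look-alike is at (453,177), and the far offcut is at (376,130). Next I'll zoom in and measure.

```bash
cat > h.py <<'E'
from plant import robot
import cv2, numpy as np
from math import *
def pts(f,uv,z=None):
    """world points of pixels, from the range image (z=None) or on the plane of height z"""
    uv=np.array(uv,float).reshape(-1,1,2)
    K=np.array([[f['fx'],0,f['cx']],[0,f['fy'],f['cy']],[0,0,1]])
    r=cv2.undistortPoints(uv,K,np.array(f['dist_coeffs'])).reshape(-1,2)
    r=np.c_[r,np.ones(len(r))]; R,t=np.array(f['R']),np.array(f['t'])
    C=-R.T@t; D=r@R
    if z is None:
        s=np.array([f['range_z'][int(round(v)),int(round(u))] for u,v in uv[:,0]])
    else: s=(z-C[2])/D[:,2]
    return C+D*s[:,None]
def cloud(f,box):
    u0,v0,u1,v1=box
    U,V=np.meshgrid(np.arange(u0,u1),np.arange(v0,v1))
    uv=np.c_[U.ravel(),V.ravel()]
    P=pts(f,uv); c=f['image'][uv[:,1],uv[:,0]]; ok=f['range_z'][uv[:,1],uv[:,0]]>0
    return P[ok],c[ok],uv[ok]
def crop(f,box,k,name):
    u0,v0,u1,v1=box
    cv2.imwrite('pics/'+name,cv2.resize(f['image'][v0:v1,u0:u1,::-1],None,fx=k,fy=k,interpolation=cv2.INTER_CUBIC))
E
python3 - <<'E'
from h import *
np.set_printoptions(precision=4,suppress=True)
f=robot.grab_frame("scene")
crop(f,(240,170,440,290),4,'s1.png')
print(pts(f,[(252,240),(285,273),(361,232),(399,211)]))
P,c,uv=cloud(f,(370,190,430,225))
m=(P[:,2]>.03)&(P[:,2]<.05);Q=P[m];print(len(Q),Q.min(0),Q.max(0))
print(cv2.minAreaRect(Q[:,:2].astype(np.float32)*1000))
E
```

```text
[[ 0.6367  0.1654 -0.0001]
 [ 0.4414  0.1323  0.0156]
 [ 0.4804 -0.1806 -0.0027]
 [ 0.4722 -0.3361  0.0301]]
410 [ 0.4143 -0.4078  0.03  ] [ 0.5631 -0.2836  0.045 ]
((490.0333557128906, -346.8789978027344), (159.90505981445312, 49.81477737426758), 36.27067184448242)
```

View pics/s1.png

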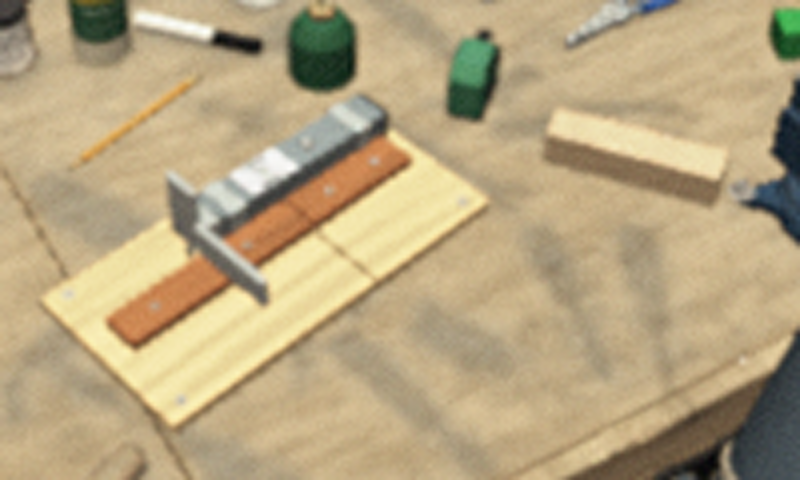

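```bash
python3 - <<'E'
from h import *
np.set_printoptions(precision=4,suppress=True)
f=robot.grab_frame("scene")
c=[(240+u/4,170+v/4) for u,v in [(43,300),(178,425),(488,203),(390,130)]]
P=pts(f,c,.015);print(P, P.mean(0))
robot.move_straight(robot.sense()['tcp_pos']+np.array([0.1,0.05,.1]))
robot.goto([0.50,-0.03,0.36],[pi,0,0.12+pi/2])
print(robot.sense()['t'],robot.sense()['joint_pos'])
f=robot.grab_frame("wrist");cv2.imwrite('pics/w1.png',f['image'][:,:,::-1]);print(-np.array(f['R']).T@f['t'])
E
```

```text
[[ 0.6044  0.1811  0.015 ]
 [ 0.4314  0.1389  0.015 ]
 [ 0.5105 -0.2039  0.015 ]
 [ 0.6357 -0.1787  0.015 ]] [ 0.5455 -0.0156  0.015 ]
3.4 [ 0.67    0.1623 -0.7798  1.7345  0.1185  1.2933  1.5527]
[ 0.4285 -0.04    0.4909]
```

View pics/w1.png

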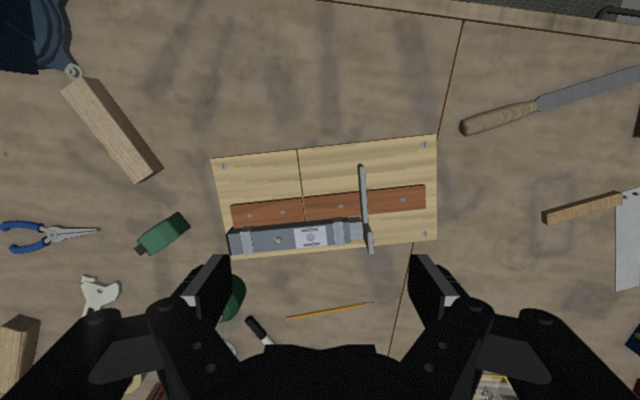

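The wrist view shows the whole jig. Board corners are at about (212,157), (437,133), (437,240) and (228,258), the button at (278,239), the index plate at (311,237), and the offcut at (112,130). I'll zoom in for the fit.

```bash
python3 - <<'E'
from h import *
f=robot.grab_frame("wrist");crop(f,(200,125,450,270),3,'w2.png');crop(f,(50,60,180,200),4,'w3.png')
np.save('pics/w.npy',f,allow_pickle=True)
E
```

```text
(no output)
```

View pics/w2.png

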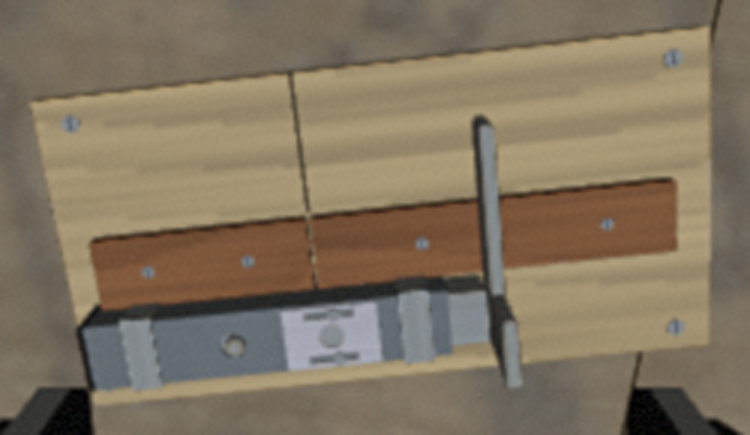

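View pics/w3.png

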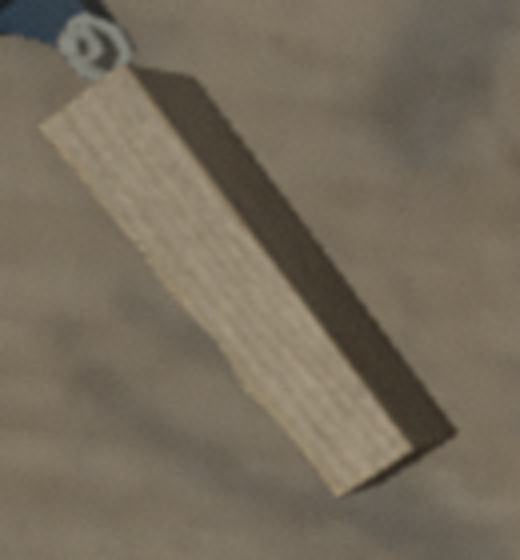

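```bash
python3 - <<'E'
from h import *
from scipy.optimize import least_squares
np.set_printoptions(precision=4,suppress=True)
f=np.load('pics/w.npy',allow_pickle=True).item()
J=[((33,101),(-90,-180,15)),((711,27),(-90,180,15)),((708,344),(90,180,15)),((233,345),(45,-86,57)),((508,352),(45,53,100))]
uv=[((u+.5)/3-.5+200,(v+.5)/3-.5+125) for (u,v),_ in J]
M=np.array([m for _,m in J])/1000
W=np.array([pts(f,[p],m[2])[0,:2] for p,m in zip(uv,M)])
def res(q): 
    c,s=cos(q[2]),sin(q[2]); return (M[:,:2]@np.array([[c,s],[-s,c]])+q[:2]-W)
r=least_squares(lambda q:res(q).ravel(),[.54,0,.12]);print(r.x,res(r.x)*1000)
np.save('jig.npy',r.x)
h=pts(f,[((333+.5)/3-.5+200,(335+.5)/3-.5+125)],.053)[0,:2]-r.x[:2];c,s=cos(r.x[2]),sin(r.x[2])
print('hole jig',np.array([[c,s],[-s,c]])@h)
# tops by range
for p in uv[3:]: print(pts(f,[p]))
o=[((u+.5)/4-.5+50,(v+.5)/4-.5+60) for u,v in [(40,128),(122,66),(412,448),(337,495)]]
print(pts(f,o,.039)); O=pts(f,o,.039)[:,:2]; print(cv2.minAreaRect((O*1000).astype(np.float32)))
d=(O[2]+O[3]-O[0]-O[1])/2;off=[*O.mean(0),atan2(d[1],d[0])];print('off',off);np.save('off.npy',off)
P,_,_=cloud(f,(50,60,180,200));Q=P[(P[:,2]>.033)&(P[:,2]<.045)&(np.hypot(*(P[:,:2]-O.mean(0)).T)<.1)];print(cv2.minAreaRect((Q[:,:2]*1000).astype(np.float32)),np.median(Q[:,2]))
E
```

```text
[ 0.5611 -0.0108  0.2227] [[-1.3813 -2.4786]
 [-1.4345  0.847 ]
 [ 0.0945  1.9444]
 [ 1.28   -1.1397]
 [ 1.4414  0.827 ]]
hole jig [ 0.0456 -0.0323]
[[ 0.623  -0.0837  0.0564]]
[[0.5921 0.0501 0.0995]]
[[ 0.4403 -0.4095  0.039 ]
 [ 0.4162 -0.3784  0.039 ]
 [ 0.5409 -0.2832  0.039 ]
 [ 0.5629 -0.3127  0.039 ]]
((490.4862976074219, -346.4652099609375), (156.9368438720703, 39.352630615234375), 37.353057861328125)
off [np.float64(0.49007614229032176), np.float64(-0.34596279455078477), 0.6602161195792469]
((490.6533203125, -348.19891357421875), (159.93716430664062, 43.01166534423828), 36.975868225097656) 0.037635000042802014
```

```bash
cat >> h.py <<'E'
q=np.load('jig.npy')
def jw(x,y,z):
    c,s=cos(q[2]),sin(q[2]); return np.array([q[0]+c*x-s*y,q[1]+s*x+c*y,z])
E
python3 - <<'E'
from h import *
np.set_printoptions(precision=4,suppress=True)
robot.grip(0.0)
x,y=.6225,-.0835
robot.goto([x,y,.12],[pi,0,q[2]])
robot.move_straight([x,y,.078],vel=.08)
hit=robot.move_straight([x,y,.057],vel=.012,contact_N=9)
s=robot.sense();print(hit,s['tcp_pos'],s['wrist_force'])
robot.move_straight([x,y,.15],vel=.15)
robot.goto([*jw(-.03,.0,0)[:2],.30],[pi,0,q[2]+pi/2]); robot.sleep(.1)
f=robot.grab_frame("wrist");cv2.imwrite('pics/w4.png',f['image'][:,:,::-1]);np.save('pics/w.npy',f,allow_pickle=True)
print(robot.sense()['t'])
E
```

```text
True [ 0.6226 -0.0828  0.0621] [-0.3004 -0.3004  4.1706]
9.75
```

View pics/w4.png

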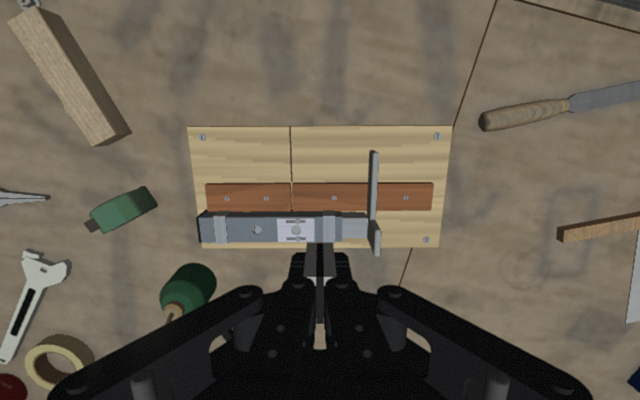

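The fingertips met the tube top (tip z = 51 mm). I'll check whether the stop kicked out.

```bash
python3 - <<'E'
from h import *
np.set_printoptions(precision=4,suppress=True)
f=np.load('pics/w.npy',allow_pickle=True).item()
crop(f,(180,115,460,265),2.8 and 2.8,'w5.png')
def toj(w):
    c,s=cos(q[2]),sin(q[2]); d=w[:,:2]-q[:2]; return np.c_[d@np.array([[c,-s],[s,c]]),w[:,2:]]
print('corners',toj(pts(f,[(188,127),(452,125.5),(439,247)],.015)))
P,c,uv=cloud(f,(355,140,390,260));p=toj(P);m=p[:,2]>.09;print('tab top',m.sum(),p[m].min(0),p[m].max(0),np.median(p[m],0), uv[m].min(0),uv[m].max(0))
print('hole1',toj(pts(f,[(257,230)],.051)),'hole2',toj(pts(f,[(296,229.5)],.053)))
E
```

```text
corners [[-0.0872 -0.1775  0.015 ]
 [-0.0886  0.1777  0.015 ]
 [ 0.0894  0.1801  0.015 ]]
tab top 209 [0.0275 0.0644 0.0902] [0.063  0.0728 0.1009] [0.0439 0.0677 0.0988] [373 227] [380 256]
hole1 [[ 0.0472 -0.0856  0.051 ]] hole2 [[ 0.0458 -0.0325  0.053 ]]
```

View pics/w5.png

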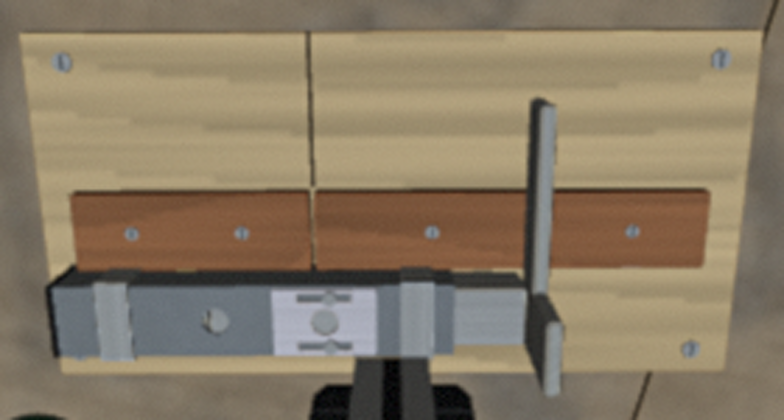

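The stop kicked out to y≈0.067, as expected. Next I'll grip the tab and draw it out.

```bash
python3 - <<'E'
from h import *
np.set_printoptions(precision=4,suppress=True)
o=[pi,0,q[2]+pi/2]
robot.grip(0.5,25)
robot.goto(jw(.045,.068,.14),o)
robot.move_straight(jw(.045,.068,.081),vel=.12)
robot.grip(0.0,25)
s=robot.sense();print(s['t'],s['tcp_pos'],s['wrist_force'],s['opening'])
p=s['tcp_pos']; u=jw(0,1,0)-jw(0,0,0)
hit=robot.move_straight(p+u*.058,vel=.014,contact_N=6)
s=robot.sense();print(hit,s['t'],(s['tcp_pos']-p)@u,s['wrist_force'],s['wrist_force']@u)
robot.grip(0.4)
s=robot.sense();print(s['wrist_force'])
robot.move_straight(jw(.045,.0,.16)+u*((s['tcp_pos']-jw(.045,0,0))@u),vel=.15)
robot.goto([*jw(-.03,.0,0)[:2],.30],o); robot.sleep(.1)
f=robot.grab_frame("wrist");cv2.imwrite('pics/w6.png',f['image'][:,:,::-1]);np.save('pics/w.npy',f,allow_pickle=True)
crop(f,(180,115,460,265),2.8,'w6.png')
print(robot.sense()['t'])
E
```

```text
12.0583 [0.5905 0.0659 0.0819] [-1.3036  0.2982  4.0645] 0.08953327830515884
True 14.7 0.03919376473779423 [-0.8406 -0.2596  4.1945] -0.06747026544345613
[0.1104 0.4134 0.4615]
16.6917
```

View pics/w6.png

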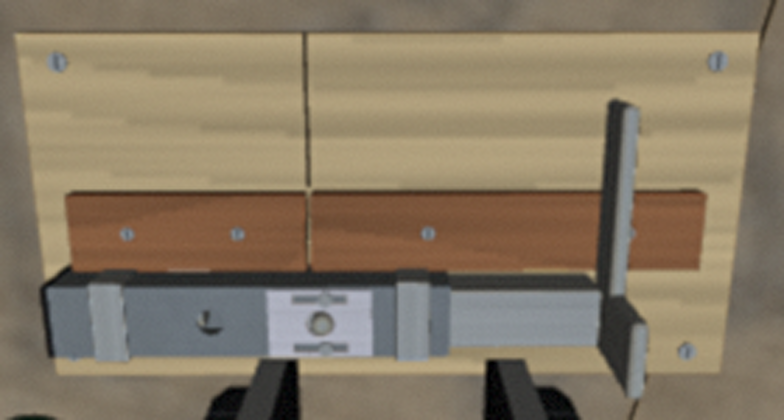

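The arm was drawn 39 mm and the button is visible in the plate hole. I'll confirm its height from range, measure the stop face, then pick up the offcut.

```bash
cat >> h.py <<'E'
def toj(w):
    c,s=cos(q[2]),sin(q[2]); d=w[:,:2]-q[:2]; return np.c_[d@np.array([[c,-s],[s,c]]),w[:,2:]]
E
python3 - <<'E'
from h import *
np.set_printoptions(precision=4,suppress=True)
f=np.load('pics/w.npy',allow_pickle=True).item()
hp=(180+320/2.8,115+323/2.8)
P=toj(cloud(f,(int(hp[0])-1,int(hp[1])-1,int(hp[0])+3,int(hp[1])+3))[0]);print('button',np.median(P,0),P[:,2].max())
P=toj(cloud(f,(380,140,415,260))[0]);m=P[:,2]>.09;print('tab',P[m].min(0),P[m].max(0),np.median(P[m],0))
o=np.load('off.npy');x,y=.4903,-.3468;yaw=.652-pi/2
robot.grip(1.0,40)
robot.goto([x,y,.16],[pi,0,yaw]);robot.sleep(.1)
f=robot.grab_frame("wrist");cv2.imwrite('pics/w7.png',f['image'][:,:,::-1])
print(robot.sense()['t'])
E
```

```text
button [ 0.0451 -0.0319  0.0575] 0.058998433360329006
tab [-0.0379  0.0292  0.0901] [0.0628 0.1112 0.3019] [0.0418 0.1051 0.0987]
19.1333
```

View pics/w7.png

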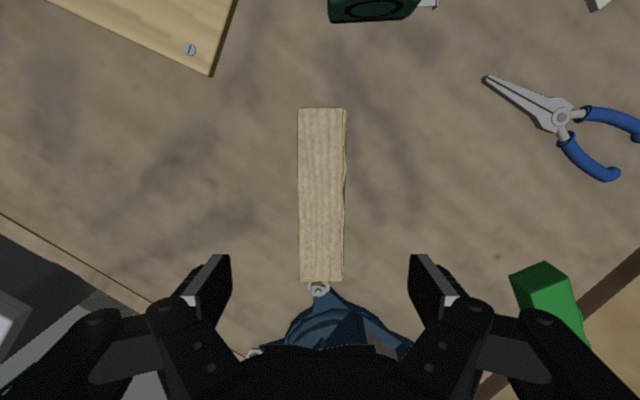

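The button stands at z = 57.5 mm, so it is up in the hole. The offcut is centred and aligned between the jaws (x≈320). Before descending I'll check the height of the blue vice near its end.

```bash
python3 - <<'E'
from h import *
np.set_printoptions(precision=4,suppress=True)
for n in("wrist","scene"):
    f=robot.grab_frame(n)
    P,c,uv=cloud(f,(250,278,400,345) if n=="wrist" else (425,180,480,240))
    b=(c[:,2].astype(int)>c[:,0]+15)&(P[:,2]<.2);Q=P[b]
    d=(Q[:,:2]-[.4903,-.3468]);L=d@[cos(.652),sin(.652)];T=d@[-sin(.652),cos(.652)]
    k=np.abs(T)<.06
    print(n,k.sum(),'along',L[k].max() if k.any() else 0,'zmax',Q[k,2].max() if k.any() else 0)
f=robot.grab_frame("wrist");P,_,uv=cloud(f,(285,95,360,290));m=(P[:,2]>.033)&(P[:,2]<.045)
print(cv2.minAreaRect((P[m,:2]*1000).astype(np.float32)))
E
```

```text
wrist 2811 along -0.1069408762289925 zmax 0.07858327651452776
scene 27 along -0.11213441946020054 zmax 0.09309614595568272
((491.1195068359375, -348.51251220703125), (158.74835205078125, 41.91608810424805), 36.9867057800293)
```

```bash
python3 - <<'E'
from h import *
np.set_printoptions(precision=4,suppress=True)
x,y=.4908,-.3477
robot.move_straight([x,y,.026],vel=.12)
robot.grip(0.0,40); s=robot.sense();print(s['opening'],s['wrist_force'])
robot.move_straight([x,y,.17],vel=.15)
o=[pi,0,q[2]]
robot.goto(jw(-.042,.010,.17),o)
robot.move_straight(jw(-.042,.010,.060),vel=.1);robot.sleep(.2)
s=robot.sense();print(s['t'],s['opening'],s['tcp_pos'],s['wrist_force'])
f=robot.grab_frame("wrist");cv2.imwrite('pics/w8.png',f['image'][:,:,::-1])
f=robot.grab_frame("scene");crop(f,(240,150,440,290),4,'s8.png')
E
```

```text
0.4817975024337603 [ 0.0635 -0.2074  3.7971]
24.8583 0.48181919089691166 [ 0.5183 -0.0104  0.0605] [-0.1741  0.2745 -1.4403]
```

View pics/w8.png

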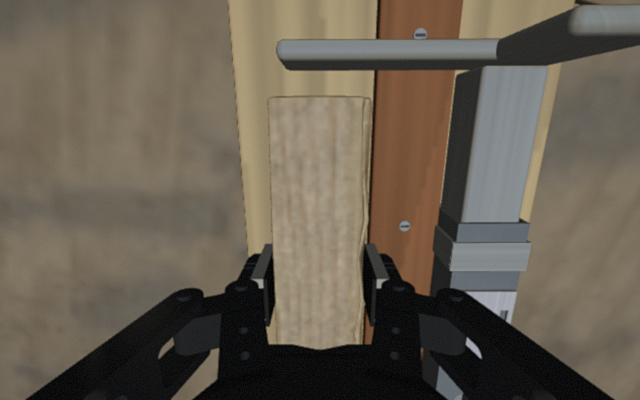

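View pics/s8.png

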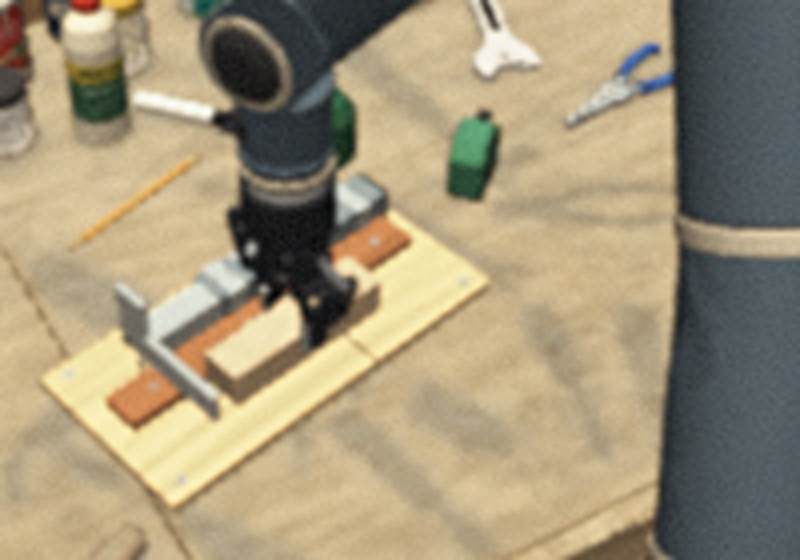

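The offcut is held level and parallel over the bed, with gaps to both the fence and the stop. I'll lower it and seat it gently.

```bash
python3 - <<'E'
from h import *
np.set_printoptions(precision=4,suppress=True)
J=lambda:toj(robot.sense()['tcp_pos'][None])[0]
def st(n,h=None): s=robot.sense();print(n,h,round(s['t'],2),J(),s['wrist_force'])
go=lambda p,**k: robot.move_straight(jw(*p),**k)
h=go((-.042,.010,.037),vel=.02,contact_N=5);st('bed',h)
p=J();zb=p[2]
go((p[0],p[1],zb+.002),vel=.03);robot.sleep(.2)
h=go((-.024,p[1],zb+.002),vel=.012,contact_N=5);st('fence',h)
p=J();go((p[0]-.0008,p[1],zb+.002),vel=.02);robot.sleep(.2)
p=J();h=go((p[0],.034,zb+.002),vel=.012,contact_N=5);st('stop',h)
p=J();go((p[0],p[1]-.0005,zb+.002),vel=.02);robot.sleep(.1)
p=J();h=go((p[0],p[1],zb-.003),vel=.012,contact_N=4);st('down',h)
f=robot.grab_frame("wrist");cv2.imwrite('pics/w9.png',f['image'][:,:,::-1])
E
```

```text
bed True 25.82 [-0.0421  0.01    0.0416] [-0.7987 -0.9425  5.1716]
fence True 27.19 [-0.0338  0.0099  0.0426] [ 0.0851  0.396  -0.6687]
stop True 28.88 [-0.035   0.0237  0.0432] [-0.8588  0.188  -0.9193]
down True 29.52 [-0.035   0.0232  0.0417] [-0.0886 -0.1992  5.1645]
```

View pics/w9.png

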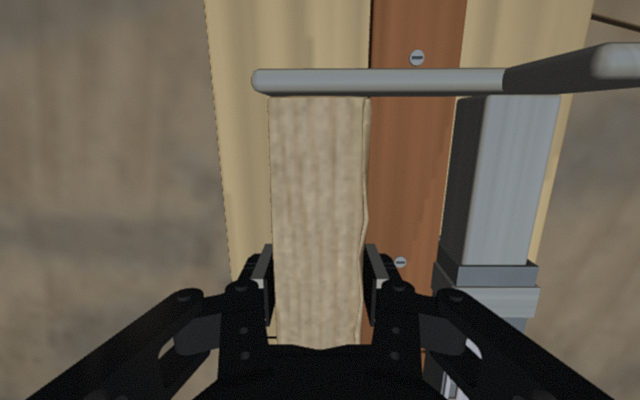

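The readings match the expected seat (x≈-34 mm, end against the stop). I'll release and check.

```bash
python3 - <<'E'
from h import *
np.set_printoptions(precision=4,suppress=True)
robot.grip(0.8)
p=robot.sense()['tcp_pos']
robot.move_straight(p+[0,0,.10],vel=.12)
robot.goto([*jw(-.03,.0,0)[:2],.30],[pi,0,q[2]+pi/2]);robot.sleep(.2)
f=robot.grab_frame("wrist");crop(f,(180,115,460,265),2.8,'w10.png')
P,_,uv=cloud(f,(200,120,400,210));P=toj(P);m=(P[:,2]>.0515)&(P[:,2]<.058)&(P[:,0]<-.005)&(P[:,0]>-.065);Q=P[m]
print(np.median(Q,0),cv2.minAreaRect((Q[:,:2]*1000).astype(np.float32)))
P=toj(cloud(f,(380,140,415,260))[0]);m=(P[:,2]>.09)&(P[:,2]<.103);print('tab',np.median(P[m],0))
hp=(180+320/2.8,115+323/2.8)
P=toj(cloud(f,(int(hp[0])-1,int(hp[1])-1,int(hp[0])+3,int(hp[1])+3))[0]);print('button',np.median(P,0))
print(robot.sense()['t'])
E
```

```text
[-0.0375  0.0211  0.0529] ((-32.687660217285156, 23.350849151611328), (160.78762817382812, 49.27328872680664), 88.3065414428711)
tab [0.0409 0.1058 0.0986]
button [ 0.0457 -0.0337  0.057 ]
32.6167
```

View pics/w10.png

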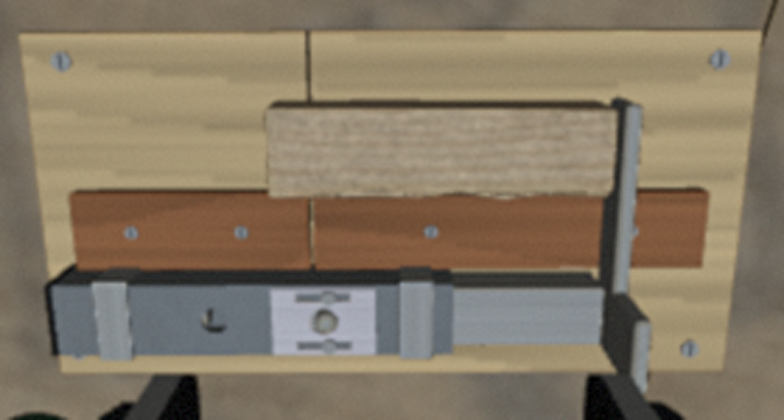

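```bash
python3 - <<'E'
from plant import robot
robot.close_job();print(robot.sense()['t'])
E
```

```text
the job is handed in; nothing more can be done
the job is handed in; nothing more can be done
```

The jig is set to its long length and the near offcut is on the bed, released and handed in. The robot clock read about 32.6 s at the last check.

**Stop:** I pressed the button until the fingertips met the tube top, and the stop kicked out about 14 mm. I then drew it out another 39 mm by the tab at about 15 mm/s, stopping on a 6 N rise in pull. In the last picture the button stands in the index plate's hole at jig y of about -33 mm and height of about 57 mm.

**Offcut:** I felt gently for the bed, the fence and the stop plate in turn (4–5 N limits), backed off 0.5–1 mm from the fence and the stop, then set it down. The last picture shows it flat. Its end is against the stop plate, and its long side lies along the fence.

**Checks that were loose or disagreed:**
- **Last offcut fit:** the depth-image outline came out about 7 mm too wide (49 mm instead of 42 mm) and showed a tilt of about 0.03 rad. I relied on the contact readings for position instead, which put the offcut's centre at jig x = -35 mm, y = 23 mm. Both measures are within tolerance.
- **Calibration:** the fit of the jig's position left errors of up to 2.5 mm.
- **Other things on the bench:** I kept the arm clear of them and saw nothing moved, but I did not measure their positions afterwards.

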